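Fit the probe in the tilted stand and start it

TASK

Take the steel probe out of its parking block and slide it down through all three guide rings of the tilted stand, keeping hold of it until its collar rests on the top ring. Then start the instrument: twist the red knob clockwise to its stop and let it spring back. Leave the probe seated and do not disturb the other things on the bench.

Things in the scene. Friction and masses are not known exactly. Their poses are not given: they have to be found in the camera images.
- probe: Loose steel probe, 170 mm long, 0.14 kg nominal; starts upright in the parking block. Origin at its tip, z along it toward the head; round about z. From the tip: cone 18 mm long growing from 5 to 14 mm diameter; rod 14 mm diameter to z = 110; collar 30 mm diameter from z = 110 to 118; black cylindrical grip 24 mm diameter with a yellow band, from z = 118 to 170.
- probe_tip (a point): Tip of the probe (same place as the probe's origin).
- probe_collar (a point): Centre of the underside of the collar, 110 mm from the tip; this face comes to rest on the top ring.
- park: Fixed parking block, white, 76 x 76 mm, 50 mm high, on an 84 mm square foot. Origin at the centre of its underside. The vertical hole in its middle is 18 mm wide and 44 mm deep (its floor is 6 mm above the bench), so the probe stands with its tip 6 mm, collar underside 116 mm and top 176 mm above the bench, and may lean in it by about 3 degrees.
- stand: Fixed white base plate, 170 (x) x 250 (y) mm, top 20 mm above the bench; its front (-x) faces the robot more or less. Its x, y origin lies 55 mm toward -y of the plate's middle. It carries, at x = +30 mm and 60 mm up, a tilting cradle between two aluminium cheeks, which leans toward -x of the stand by the angle of the cradle joint; at x = -30, y = +130 mm a grey console (110 (x) x 90 mm, top 45 mm up) with the red knob.
- cradle (a joint): Lean of the cradle from vertical, rad, toward the stand's -x (21 to 29 degrees); clamped very stiffly (15 N m), not to be moved.
- ring_top (a point): Centre of the hole, on the upper face of the top (blue) ring plate. Its z axis is the common axis of the holes, pointing up out of the cradle; its y is the stand's y. The plate is 12 mm thick, 44 mm wide and reaches 22 mm to -x and 34 mm to +x of the hole, where a flat spine 44 mm wide ends 107 mm along the axis, flush with the plate's upper face; nothing of the stand is higher up along the axis. Holes are 18 mm wide with a 3 mm chamfer on top.
- ring_mid (a point): Centre of the hole, on the upper face of the middle (orange) ring, 41 mm below ring_top along the axis; 12 mm thick. This ring floats: it slides freely (0.25 N friction) 3 mm either way along y and starts anywhere in that range, so the cone must push it into line.
- ring_low (a point): Centre of the hole, on the upper face of the low (blue) ring, 82 mm below ring_top along the axis; 12 mm thick. The seated probe's tip stands 28 mm below this point.
- start_knob (a joint): Turn of the red knob, rad: 0 at rest, growing clockwise seen from above, stop at 1.05 (60 degrees). A spring (0.03 N m at rest, 0.16 N m at the stop) brings it back to 0 when let go.
- knob_grip (a point): On the vertical axis of the red knob, at gripping height, about 70 mm above the bench. The knob's grip is an upright bar 44 mm long along this point's x, 13 mm thick along its y, from 15 mm below this point to 11 mm above it, on a round black skirt 44 mm wide and 7 mm high (top 15 mm below this point). The point turns with the knob; at rest its x is the stand's x.
- spray_bottle: Bystander: white trigger spray bottle with a blue trigger, 74 x 81 x 238 mm. Origin at the centre of its underside.
- tape_roll: Bystander: roll of beige tape lying flat, 104 mm wide, 25 mm high. Origin at the centre of its underside.
- marker: Bystander: green and white marker pen lying, 135 mm long, 17 mm thick. Origin at the centre of its underside.
- dish: Bystander: lidded petri dish, 71 mm wide, 15 mm high. Origin at the centre of its underside.
- amber_bottle: Bystander: amber reagent bottle with a blue cap, 56 mm wide, 105 mm high. Origin at the centre of its underside.
- clear_bottle: Bystander: clear reagent bottle with a blue cap, 68 mm wide, 138 mm high. Origin at the centre of its underside.
- beaker_glass: Bystander: clear beaker, 57 mm wide, 70 mm high. Origin at the centre of its underside.
Mind the look-alikes: they are no part of the job. Leave any turquoise look-alike of the probe alone.

How it is judged:
On the way, in this order (a step that is already met when the one before it is completed fails the run):
1. the probe is lifted clear of the parking block (tip more than 70 mm above the bench) (height (world z) of probe_tip above 0.07 m), for 0.1 s.
2. the probe is home in all three rings while still held: collar within 6 mm of the top ring's hole centre, tip below the low ring (distance between probe_collar and ring_top below 0.006 m and angle between the z axis of probe and the z axis of ring_top, either way round below 0.09 rad and z of probe_tip in the frame of ring_low below -0.012 m and contact force between the fingers and probe above 0.5 N), for 0.1 s.
3. with the probe home, the knob is turned to its stop (past 0.97 rad of 1.05) (distance between probe_collar and ring_top below 0.006 m and angle between the z axis of probe and the z axis of ring_top, either way round below 0.09 rad and z of probe_tip in the frame of ring_low below -0.012 m and value of joint start_knob above 0.97 rad), for 0.1 s.
At the end, for the whole second after the job is handed in: The probe rests in all three rings: centre of the collar's underside within 6 mm of the top hole's centre, its axis within 0.09 rad of the holes' axis, tip at least 12 mm below the upper face of the low ring, at rest (under 0.02 m/s); the knob has sprung back to below 0.1 rad (distance between probe_collar and ring_top below 0.006 m and angle between the z axis of probe and the z axis of ring_top, either way round below 0.09 rad and z of probe_tip in the frame of ring_low below -0.012 m and value of joint start_knob below 0.1 rad and linear speed of probe below 0.02 m/s); the robot touches nothing.
It fails at once if a bystander is moved by more than 30 mm or tipped by more than 0.5 rad (distance of any of spray_bottle, tape_roll, marker, dish, amber_bottle, clear_bottle, beaker_glass from where it was at the start of the episode above 0.03 m or angle between any of spray_bottle, tape_roll, dish, amber_bottle, clear_bottle, beaker_glass's own z axis and vertical above 0.5 rad).
It fails at once if the cradle's lean is forced out of its range (below 0.32 or above 0.55 rad) (value of joint cradle below 0.32 rad or value of joint cradle above 0.55 rad).
It also fails if it takes over 54 s, if anything falls off the work surface, if the arm or the gripper's body presses on something with over 40 N, if the wrist force passes 120 N, or if a joint passes its speed limit or range.

ROBOT

A 6-joint arm with a two-finger parallel gripper is mounted at the origin on a cart in front of the work surface, level with it; the furniture and walls round the work are solid. World frame = base frame: x ahead of the robot, y to its left, z up, the work surface at z = 0. Lengths are in m, angles in rad, forces in N, time in s.
With the tool pointing down it reaches from about 0.3 to 0.775 m from the base axis. Payload 14.6 kg.
Tool frame: the origin (TCP) lies on the centre line of the jaws, within the pads' length; the fingertips stand 11 mm ahead of it and the grasp point (between the pads) lies 8 mm behind it; y points along the fingers, x is the direction in which the jaws open and shut, and the axes are right-handed (so a half turn about y gives the same grasp; the last joint's range is limited). The gripper opens to 94 mm and grips with 3 to 60 N. Pads are 16 mm wide; open, the fingers measure 119 mm over their backs; the gripper's body (75 mm by 177 mm) begins 78 mm behind the grasp point.
Start: joints at [1.255, 0.3, 1.521, -0, 1.321, -0.067], TCP at [0.135, 0.533, 0.216] pointing down, gripper open.
Joint ranges: [-3.03, 3.03], [-0.79, 2.21], [0.23, 2.52], [-1.04, 4.18], [0, 3.07], [-2.55, 2.55]. Speed limits (rad/s): [2.22, 2.22, 2.57, 3.14, 3.14, 3.14].

INTERFACE

Orientations are given as [roll, pitch, yaw] about the fixed x, y, z axes, in that order (R = Rz(yaw) Ry(pitch) Rx(roll)).
In Python, from station import ctrl, imaging gives the robot as it stands. The module is installed in compiled form; this text tells all that it offers.
- The arm moves only by the tool apply_moves, never from a script. Its argument "deltas" is a list of rows, each an object with "dp": the shift along the tool's x, y, z in m, a list of three; "roll": the turn about the tool's y in rad; "grip": the closure, from -1 (fully open) to 1 (shut). In form: [{"dp": [tx, ty, tz], "roll": roll, "grip": grip}, ...]. A call has 1 to 10 rows; each row shifts and turns the commanded pose from where the row before left it, along the tool's axes as they then stand; what a row does not reach is not made up. A row lasts 1/8 s, in which the tool goes at most 62.5 mm and 10.7 degrees, less where a joint would pass 70% of its speed; a pose out of reach is approached as far as the arm can. A call with a gripper value outside its range is refused whole. The fingers move at their own pace and stop on an object; "newtons" is the grip in N (left out, the last holds). Time passes only in rows, so rows that do not move let the fingers close. It gives the time, the measured TCP pose, the force and the opening at its end, in the units of the state.
- ctrl.get_obs(): the state, without advancing time (a new reading comes with each control period).
- imaging.camera(name): name is "scene" or "top" or "wrist"; returns the picture (400x640x3 uint8, blue, green, red); there is no depth.
- imaging.camera_info(name): a dict with "K" (3x3 intrinsics, pixels), "world_from_camera" (4x4, takes a point from camera to world coordinates). Camera axes: x right, y down, z forward; pixel columns grow to the right and rows downward; lengths in m; the calibration is good to about 2 mm. A picture is of the moment at which its call begins: read the wrist's pose just before it. camera_info takes no time and is no camera call; for the wrist camera it gives the pose at the moment of the call.
- ctrl.hand_in(): hands the job in, once; it reports no verdict.
The state is a dict: "time_s": time; "qpos": joint angles; "joint_vel": joint speeds; "tau": joint torques, N m; "ee_pos": TCP position; "eef_rot": TCP orientation; "force": force on the tool from outside, world axes, zero at the start; "moment": the same for the moment, N m; "grip_width": finger opening in m.
Only numpy, scipy, OpenCV 4.12 (cv2) and the standard library are available. Lean on these libraries where they do the work, as an engineer would, in place of code of your own. Each camera call takes 0.05 s, during which the arm holds its last target. There are 200 camera calls.

## Working session

There is one attempt and no reset: what is moved stays moved. The work goes in short steps, Python scripts to look and compute and a tool call to move; the robot and the scene stay as the last step left them, time stands still between calls to the robot, and variables do not carry over. Pictures are saved under pics/ and viewed, about 8 in all and at most 12, crops included, and the job is handed in when it is done.

Besides the shell and the picture viewer there is one more tool, called after "Request:" by a JSON object that holds its "api" and its "payload". apply_moves: Moves the arm, as the interface text tells. Its arguments: {"type":"object","properties":{"deltas":{"type":"array"},"newtons":{"type":"number"}},"required":["deltas"]}

```bash
mkdir -p pics
cat > h.py <<'E'
import numpy as np, cv2
from station import ctrl, imaging
from scipy.spatial.transform import Rotation as Rn
def ray(info,u,v):
    K=np.array(info["K"]);T=np.array(info["world_from_camera"])
    d=T[:3,:3]@np.linalg.solve(K,[u,v,1.]);return T[:3,3],d/np.linalg.norm(d)
def onz(info,u,v,z):
    o,d=ray(info,u,v);return o+d*(z-o[2])/d[2]
def proj(info,p):
    K=np.array(info["K"]);T=np.linalg.inv(np.array(info["world_from_camera"]))
    c=T[:3,:3]@np.array(p,float)+T[:3,3];q=K@c;return q[:2]/q[2]
def tri(*rs):
    A=0;b=0
    for o,d in rs:
        M=np.eye(3)-np.outer(d,d);A=A+M;b=b+M@o
    return np.linalg.solve(A,b)
E
python3 - <<'E'
from h import *
o=ctrl.get_obs();print(o)
for n in("scene","top","wrist"):
    i=imaging.camera_info(n);print(n,np.round(i["K"],2).tolist(),np.round(i["world_from_camera"],4).tolist())
    im=imaging.camera(n);cv2.imwrite(f"pics/{n}0.png",im)
a=cv2.imread("pics/scene0.png");b=cv2.imread("pics/top0.png")
E
```

```text
{'time_s': 0.0, 'qpos': array([ 1.25542381e+00,  3.00496674e-01,  1.52155639e+00, -1.81198103e-05,
        1.32069854e+00, -6.65760535e-02]), 'joint_vel': array([ 6.63289596e-06,  3.65845766e-05, -1.26172185e-03, -2.17680044e-03,
       -4.47192900e-05, -2.31816624e-04]), 'tau': array([ 2.63911184e-03, -5.31801188e+01, -3.52747965e+01,  7.09198276e-02,
        2.42471328e-02, -9.14376483e-05]), 'ee_pos': array([0.13535049, 0.53283756, 0.21588274]), 'eef_rot': array([-1.57073674e+00,  1.15755420e-03,  1.32200439e+00]), 'force': array([ 0.06652627,  0.50554829, -0.34213862]), 'moment': array([ 0.01555852, -0.01525324,  0.0061658 ]), 'grip_width': 0.09375805144072344}
scene [[499.37, 0.0, 322.62], [0.0, 499.37, 207.04], [0.0, 0.0, 1.0]] [[0.8021, -0.2191, 0.5555, -0.2778], [-0.5967, -0.3304, 0.7313, -1.0022], [0.0233, -0.918, -0.3958, 0.6684], [0.0, 0.0, 0.0, 1.0]]
top [[469.29, 0.0, 320.85], [0.0, 469.29, 199.17], [0.0, 0.0, 1.0]] [[-0.0037, -0.9938, 0.1113, 0.3526], [-1.0, 0.0045, 0.0068, -0.0006], [-0.0073, -0.1113, -0.9938, 1.3138], [0.0, 0.0, 0.0, 1.0]]
wrist [[325.17, 0.0, 318.09], [0.0, 325.17, 195.77], [0.0, 0.0, 1.0]] [[0.2463, 0.9322, 0.2654, 0.0591], [0.9692, -0.2365, -0.0686, 0.5516], [-0.0012, 0.2741, -0.9617, 0.3836], [0.0, 0.0, 0.0, 1.0]]
```

View pics/scene0.png

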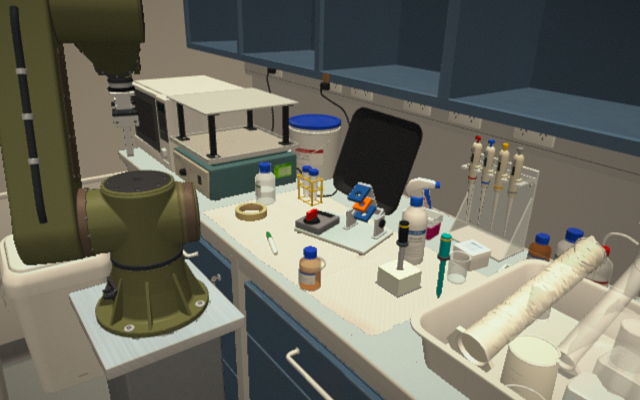

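View pics/top0.png

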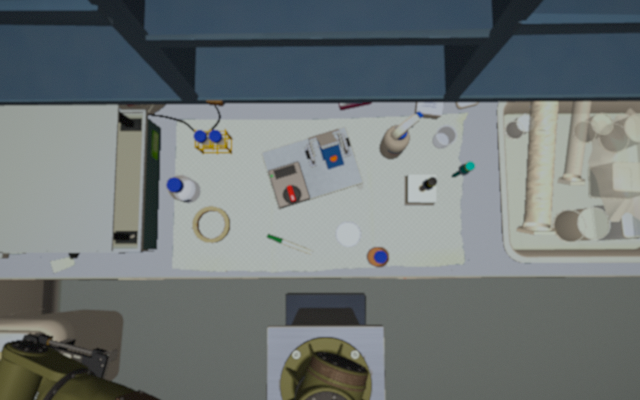

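The overview shows the park block at about (421,189) in the top view, with the black probe head at (428,184). The stand is at about (312,168) and the knob at (291,194). The turquoise decoy is at (463,170). Next I'll enlarge the crops.

Run:
```python
import cv2,numpy as np
t=cv2.imread("pics/top0.png");s=cv2.imread("pics/scene0.png")
def c(im,x,y,w,h,k):return cv2.resize(im[y:y+h,x:x+w],None,fx=k,fy=k,interpolation=cv2.INTER_CUBIC)
A=c(t,255,120,130,96,6) # 780x576
cv2.imwrite("pics/c1.png",A)
B=np.vstack([c(s,290,170,160,72,5)[:, :800],]) ;B2=np.hstack([c(s,370,210,80,45,5),c(t,390,160,80,45,5)])
cv2.imwrite("pics/c2.png",np.vstack([B,B2]))
```

```text
(no output)
```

View pics/c1.png

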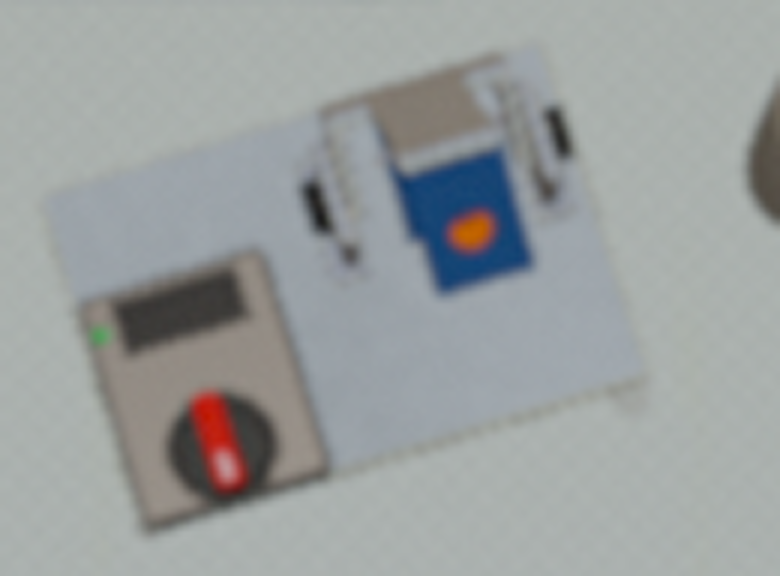

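View pics/c2.png

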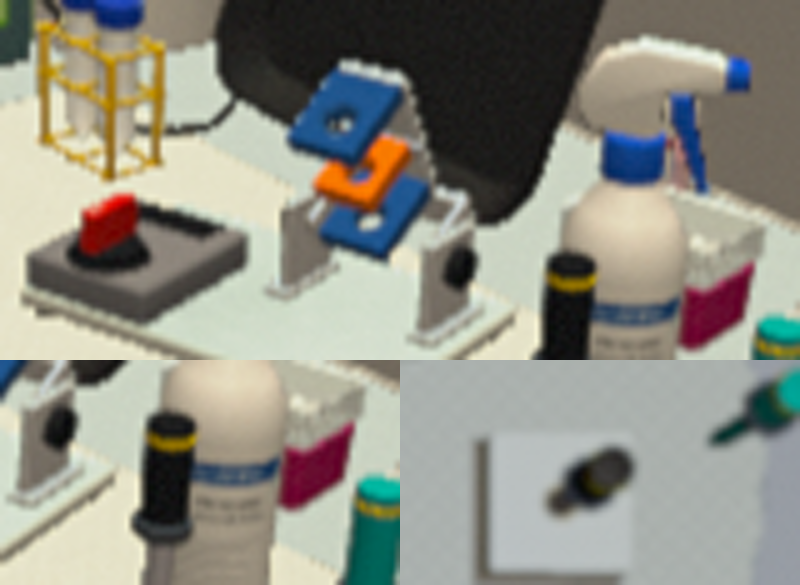

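The crops show the plate corners in c1 at (45,190), (540,42) and (645,380). The knob centre is at (218,443) and the top hole at (472,230) in c1 and (342,122) in c2. The park top corners in c2 are (490,435) and (632,570), and the probe head top is at (615,465).

Run:
```python
from h import *
T=imaging.camera_info("top");S=imaging.camera_info("scene")
a=lambda x,y:(255+x/6-.4,120+y/6-.4)
b=lambda x,y:(390+(x-400)/5-.4,160+(y-360)/5-.4)
s1=lambda x,y:(290+x/5-.4,170+y/5-.4)
s2=lambda x,y:(370+x/5-.4,210+(y-360)/5-.4)
r=lambda p:np.round(p,4)
LT,RT,RB=[onz(T,*a(*p),.02) for p in((45,190),(540,42),(645,380))]
print("plate",r(LT),r(RT),r(RB),np.linalg.norm(LT-RT),np.linalg.norm(RT-RB))
e=LT-RT; f=RT-RB
yaw1=np.arctan2(e[1],e[0])-np.pi/2; yaw2=np.arctan2(f[1],f[0]);print("yaw",yaw1,yaw2)
yaw=(yaw1*250+yaw2*170)/420
c=(LT+RB)/2;R=Rn.from_euler('z',yaw).as_matrix();org=c+R@[0,-.055,0];org[2]=0
print("org",r(org))
print("knob pred",r(org+R@[-.03,.13,.07]),"seen",r(tri(ray(T,*a(218,443)),ray(T,*a(218,443)))) if 0 else r(onz(T,*a(218,443),.079)))
h=tri(ray(T,*a(472,230)),ray(S,*s1(342,122)));print("hole tri",r(h))
for th in np.radians([21,23,25,27,29]):
  for L in [.107-.0]:
    pass
print("hole in stand",r(R.T@(h-org)))
print("park",[r(onz(T,*b(*p),.05)) for p in((490,435),(632,435),(632,570),(492,570))])
print("probe top",r(tri(ray(T,*b(615,465)),ray(S,*s2(170,422)))), "z.176:",r(onz(T,*b(615,465),.176)), r(onz(S,*s2(170,422),.176)))
```

```text
plate [0.6337 0.1727 0.02  ] [ 0.7033 -0.0596  0.02  ] [ 0.5425 -0.1068  0.02  ] 0.24252158935132834 0.16759833897389373
yaw 0.29121290277879597 0.2854252273904949
org [ 0.6038 -0.0197  0.    ]
knob pred [0.538  0.0963 0.07  ] seen [0.5066 0.0871 0.079 ]
hole tri [ 0.5878 -0.0246  0.1498]
hole in stand [-1.670e-02 -1.000e-04  1.498e-01]
park [array([ 0.5604, -0.2284,  0.05  ]), array([ 0.5601, -0.3056,  0.05  ]), array([ 0.4862, -0.3033,  0.05  ]), array([ 0.4865, -0.2277,  0.05  ])]
probe top [ 0.524  -0.2661  0.1739] z.176: [ 0.5246 -0.2664  0.176 ] [ 0.5192 -0.269   0.176 ]
```

Request:
{"api": "apply_moves", "payload": {"deltas": [{"dp": [0,-0.013,0],"roll": -0.18,"grip": -1},{"dp": [0,-0.013,0],"roll": -0.18,"grip": -1},{"dp": [0,-0.012,0],"roll": -0.178,"grip": -1},{"dp": [-0.055,0,-0.018],"roll": 0,"grip": -1},{"dp": [-0.055,0,-0.018],"roll": 0,"grip": -1},{"dp": [-0.055,0,-0.018],"roll": 0,"grip": -1},{"dp": [-0.055,0,-0.018],"roll": 0,"grip": -1},{"dp": [-0.055,0,-0.018],"roll": 0,"grip": -1},{"dp": [-0.055,0,-0.018],"roll": 0,"grip": -1},{"dp": [-0.055,0,-0.018],"roll": 0,"grip": -1}]}}

```text
time_s: 1.4
ee_pos: [0.3667, 0.1983, 0.2545]
eef_rot: [-1.571, -0.0, 1.86]
force: [1.5, 1.0, 0.3]
grip_width: 0.0941
```

Request:
{"api": "apply_moves", "payload": {"deltas": [{"dp": [-0.055,0,-0.018],"roll": 0,"grip": -1},{"dp": [-0.055,0,-0.018],"roll": 0,"grip": -1},{"dp": [-0.055,0,-0.018],"roll": 0,"grip": -1},{"dp": [-0.055,0,-0.018],"roll": 0,"grip": -1},{"dp": [-0.055,0,-0.018],"roll": 0,"grip": -1},{"dp": [0,0,0],"roll": 0,"grip": -1},{"dp": [0,0,0],"roll": 0,"grip": -1}]}}

```text
time_s: 2.28
ee_pos: [0.5303, -0.0376, 0.2541]
eef_rot: [-1.57, -0.001, 1.86]
force: [0.3, 0.8, 0.0]
grip_width: 0.0941
```

Run:
```python
from h import *
o=ctrl.get_obs();print(o['time_s'],o['ee_pos'],o['eef_rot'],o['qpos'])
i=imaging.camera_info("wrist");im=imaging.camera("wrist");cv2.imwrite("pics/w1.png",im)
np.savez("w1.npz",**{k:np.array(i[k]) for k in("K","world_from_camera")})
print(proj(i,[.588,-.025,.15]),proj(i,[.507,.087,.079]))
```

```text
2.275 [ 0.53034464 -0.03764037  0.25413016] [-1.57014423e+00 -5.03673307e-04  1.85973084e+00] [-1.39839167e-01  2.32266335e-01  1.51827371e+00  1.90001539e-04
  1.39185508e+00 -1.99960406e+00]
[314.86276218 259.15478093] [434.84447709 191.09665955]
```

View pics/w1.png

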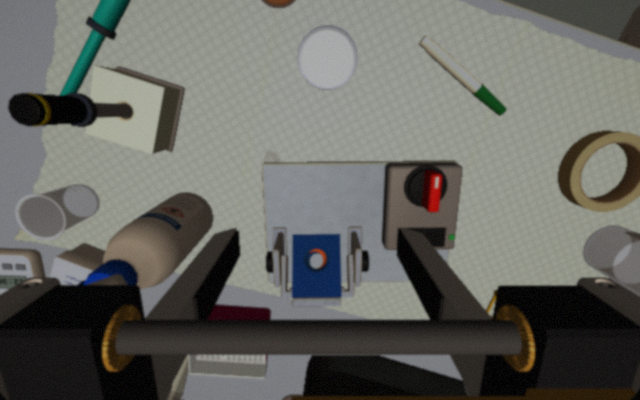

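The wrist view shows the top hole at about (316,259), which matches the prediction to about 1 px. The knob is at about (432,190). I'll enlarge this for lean and position.

Run:
```python
import cv2
im=cv2.imread("pics/w1.png")
a=cv2.resize(im[225:310,265:375],None,fx=7,fy=7,interpolation=cv2.INTER_CUBIC)
cv2.imwrite("pics/w1c.png",a)
```

```text
(no output)
```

View pics/w1c.png

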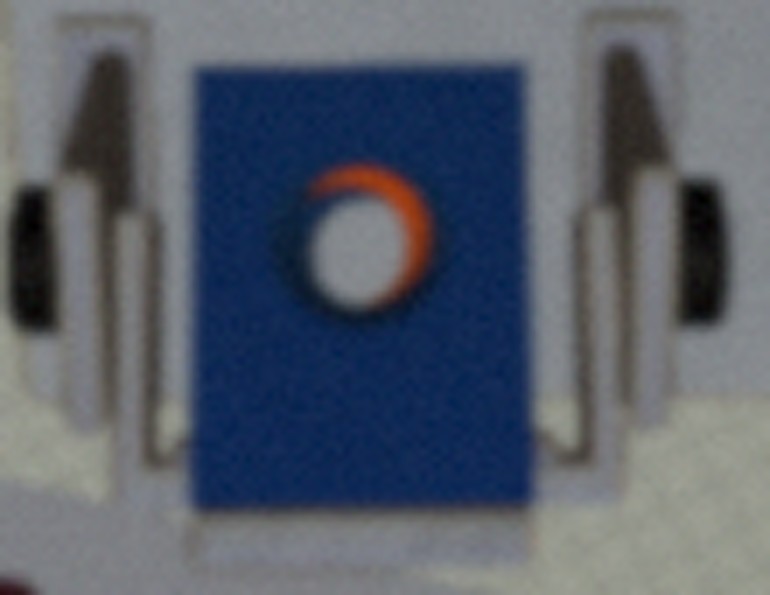

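The crop gives the plate corners at (196,66), (526,66), (530,508) and (194,510), with the hole centre near (361,243). Next I'll fit hole position, yaw and lean together over all three views.

```bash
cat > fit.py <<'E'
from h import *
from scipy.optimize import least_squares
W=dict(np.load("w1.npz"));T=imaging.camera_info("top");S=imaging.camera_info("scene")
w=lambda x,y:(265+x/7-.43,225+y/7-.43)
a=lambda x,y:(255+x/6-.42,120+y/6-.42)
s=lambda x,y:(290+x/5-.4,170+y/5-.4)
q=lambda x,y:(x,y,0)
FL,FR,BR,BL,H=(-.022,.022,0),(-.022,-.022,0),(.034,-.022,0),(.034,.022,0),(0,0,0)
obs=[(W,FR,w(196,66),1),(W,FL,w(526,66),1),(W,BL,w(530,508),1),(W,BR,w(194,510),1),(W,H,w(361,243),1),
(T,FL,a(437,293),.6),(T,FR,a(535,265),.6),(T,BR,a(503,150),.6),(T,BL,a(395,170),.5),(T,H,a(472,230),.6),
(S,FL,s(290,140),.6),(S,FR,s(355,161),.6),(S,BR,s(404,92),.6),(S,BL,s(335,66),.6),(S,H,s(342,122),.6)]
def frame(p):return p[:3],(Rn.from_euler('z',p[3])*Rn.from_euler('y',-p[4])).as_matrix()
def f(p):
    o,R=frame(p);return np.concatenate([(proj(c,o+R@np.array(l))-m)*k for c,l,m,k in obs])
if __name__=="__main__":
    r=least_squares(f,[.588,-.025,.15,.289,.46],loss='soft_l1');np.save("ring.npy",r.x)
    J=r.jac;print(r.x,np.degrees(r.x[4]),"sd",np.sqrt(np.diag(np.linalg.inv(J.T@J)))*.4)
    print(np.round(f(r.x).reshape(-1,2),2).tolist())
    o,R=frame(r.x)
    for z in(-.082,-.094):
        e=np.array([proj(W,o+R@np.array([.009*np.cos(t),.009*np.sin(t),z])) for t in np.linspace(0,6.28,60)])
        e=(e-[265,225]+.43)*7;print(z,"low hole x",e[:,0].min(),e[:,0].max(),"y",e[:,1].min(),e[:,1].max())
    c=Rn.from_euler('z',r.x[3]).as_matrix()
    print("pivot chk (expect .03,0,.06): L implied",r.x[2]-.06)
    for n,I,im in(("w",W,cv2.imread("pics/w1.png")),("t",T,cv2.imread("pics/top0.png"))):
        b=im.astype(int);m=((b[...,2]>110)&(b[...,1]<70)&(b[...,0]<70)).astype(np.uint8)
        if n=="w":m[:150]=0;m[230:]=0;m[:,:400]=0
        else:m[:,:270]=0;m[:,310:]=0;m[:170]=0;m[215:]=0
        ys,xs=np.nonzero(m);print(n,len(xs),xs.mean(),ys.mean(),onz(I,xs.mean(),ys.mean(),.078),xs.min(),xs.max(),ys.min(),ys.max())
E
python3 fit.py
```

```text
[ 0.58696541 -0.02406668  0.15012239  0.29307342  0.49526172] 28.37640615260552 sd [0.00046398 0.00021616 0.00083834 0.0061463  0.04128093]
[[-0.04, 0.6], [-0.05, 0.42], [0.51, -0.12], [-0.58, -0.22], [0.01, -0.79], [-0.22, 0.12], [-0.08, -0.1], [-0.15, -0.96], [0.44, 0.08], [-0.05, 0.11], [-0.35, -0.09], [-0.22, -0.29], [-0.12, -0.36], [0.27, 0.62], [-0.27, -0.06]]
-0.082 low hole x 310.77073120013654 418.85539282019533 y 196.6663013934144 306.8343768515419
-0.094 low hole x 312.80866903205634 417.65190201793973 y 199.85292479050693 306.7319808080891
pivot chk (expect .03,0,.06): L implied 0.09012239129572022
w 347 434.46685878962535 194.93659942363112 [0.51133387 0.08869082 0.078     ] 429 441 175 212
t 70 290.6 192.02857142857144 [0.51052335 0.08808938 0.078     ] 287 295 186 201
```

Request:
{"api": "apply_moves", "payload": {"deltas": [{"dp": [0,-0.046,0],"roll": 0,"grip": -1},{"dp": [-0.054,0,0.018],"roll": 0,"grip": -1},{"dp": [-0.054,0,0.018],"roll": 0,"grip": -1},{"dp": [-0.054,0,0.018],"roll": 0,"grip": -1},{"dp": [-0.054,0,0.018],"roll": 0,"grip": -1},{"dp": [0,0,0],"roll": 0.185,"grip": -1},{"dp": [0,0,0],"roll": 0.185,"grip": -1},{"dp": [0,0,0],"roll": 0.185,"grip": -1},{"dp": [0,0,0],"roll": 0.185,"grip": -1},{"dp": [0,0,0],"roll": 0.185,"grip": -1}]}}

```text
time_s: 3.58
ee_pos: [0.5234, -0.2641, 0.3009]
eef_rot: [-1.571, -0.0, 0.931]
force: [-0.6, 0.1, -0.4]
grip_width: 0.094
```

Request:
{"api": "apply_moves", "payload": {"deltas": [{"dp": [0,0,0],"roll": 0.185,"grip": -1},{"dp": [0,0,0],"roll": 0.185,"grip": -1},{"dp": [0,0,0],"roll": 0.185,"grip": -1},{"dp": [0,0,0],"roll": 0.185,"grip": -1},{"dp": [0,0,0],"roll": 0.185,"grip": -1},{"dp": [0,0,0],"roll": 0.185,"grip": -1},{"dp": [0,0,0],"roll": 0.185,"grip": -1},{"dp": [0,0,0],"roll": 0.185,"grip": -1},{"dp": [0,0,0],"roll": 0.185,"grip": -1},{"dp": [0,0,0],"roll": 0.185,"grip": -1}]}}

```text
time_s: 4.82
ee_pos: [0.5234, -0.2641, 0.3009]
eef_rot: [-1.571, -0.0, -0.919]
force: [-0.4, -0.2, -0.4]
grip_width: 0.0942
```

Request:
{"api": "apply_moves", "payload": {"deltas": [{"dp": [0,0,0],"roll": 0.185,"grip": -1},{"dp": [0,0,0],"roll": 0.176,"grip": -1},{"dp": [0,0,0],"roll": 0,"grip": -1}]}}

```text
time_s: 5.2
ee_pos: [0.5234, -0.2643, 0.3009]
eef_rot: [-1.57, -0.0, -1.273]
force: [-1.2, 0.4, -0.6]
grip_width: 0.0941
```

Run:
```python
from h import *
o=ctrl.get_obs();print(o['time_s'],o['ee_pos'],o['eef_rot'],o['qpos'])
i=imaging.camera_info("wrist");im=imaging.camera("wrist");cv2.imwrite("pics/w2.png",im)
np.savez("w2.npz",**{k:np.array(i[k]) for k in("K","world_from_camera")})
for p in([.5233,-.2662,.05],[.5243,-.2664,.176]): print(proj(i,p))
```

```text
5.2 [ 0.5234063  -0.26432449  0.30085374] [-1.57044286e+00 -3.31155040e-04 -1.27346660e+00] [-5.30121452e-01  3.36118480e-01  1.28009251e+00  3.61534908e-05
  1.52489865e+00  7.43343442e-01]
[318.29019916 167.94317802]
[318.96153351 192.84188189]
```

View pics/w2.png

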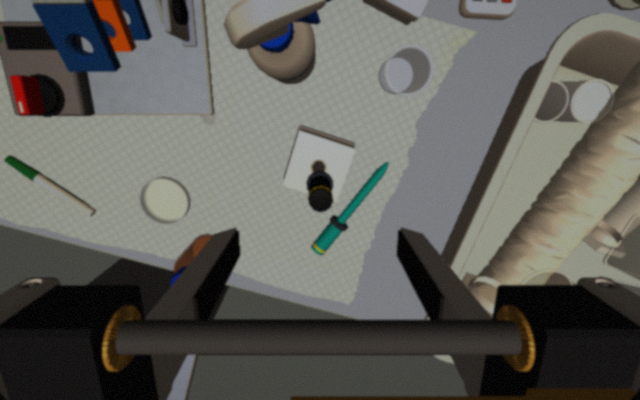

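Run:
```python
from h import *
W=dict(np.load("w2.npz"));T=imaging.camera_info("top");S=imaging.camera_info("scene")
for n,a in(("head",[(W,320,249),(T,471,166),(S,445,237)]),("tip",[(W,386,166),(T,455,177),(S,440,297)]),("probe top",[(W,320,199),(S,403.6,222.0),(T,432.6,180.6)])):
    rs=[ray(c,u,v) for c,u,v in a];p=tri(*rs);print(n,p,[np.round(proj(c,p)-[u,v],1).tolist() for c,u,v in a])
```

```text
head [ 0.52749795 -0.33516409  0.19536395] [[73.9, -31.9], [-7.9, 12.0], [-17.0, -13.3]]
tip [ 0.55478951 -0.36668672  0.00956538] [[6.1, -4.0], [-0.5, 1.7], [-2.5, -0.7]]
probe top [ 0.52147103 -0.26763593  0.17598002] [[-0.7, -3.0], [0.3, -0.4], [0.5, 1.3]]
```

Run:
```python
from h import *
W=dict(np.load("w2.npz"));W1=dict(np.load("w1.npz"))
h=onz(W,320,249,.015);t=onz(W,386,166,.005);print(h,t,np.linalg.norm(h-t))
h=onz(W1,128,-2,.015);t=onz(W1,66,94,.005);print(h,t,np.linalg.norm(h-t))
h=onz(W,320,199,.176);print(h)
im=np.vstack([cv2.resize(imaging.camera("scene")[190:310,360:500],None,fx=4,fy=4)])
im2=cv2.resize(imaging.camera("top")[140:230,390:480],None,fx=4,fy=4)
c=np.zeros((480,800,3),np.uint8);c[:480,:560]=im[:, :560];c2=cv2.resize(im2,(240,240));c[:240,560:]=c2
cv2.imwrite("pics/s3.png",c)
```

```text
[ 0.39794729 -0.3073977   0.015     ] [ 0.54633058 -0.36149575  0.005     ] 0.15825359962793195
[ 0.4073406  -0.29543484  0.015     ] [ 0.53231474 -0.36017057  0.005     ] 0.1411001451390609
[ 0.51885975 -0.26909041  0.176     ]
```

View pics/s3.png

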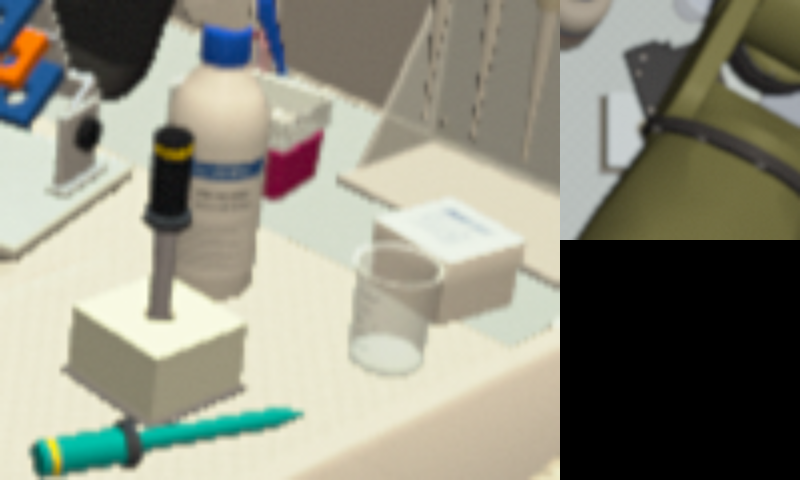

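The turquoise decoy toppled on its own and now lies flat, clear of the work. The probe stands upright at about (0.5215, -0.2675), so I'll descend and grip.

Request:
{"api": "apply_moves", "payload": {"deltas": [{"dp": [0.0025,0,-0.003],"roll": 0.008,"grip": -1},{"dp": [0,0.05,0],"roll": 0,"grip": -1},{"dp": [0,0.05,0],"roll": 0,"grip": -1},{"dp": [0,0.04,0],"roll": 0,"grip": -0.2},{"dp": [0,0.013,0],"roll": 0,"grip": -0.2},{"dp": [0,0,0],"roll": 0,"grip": 1},{"dp": [0,0,0],"roll": 0,"grip": 1},{"dp": [0,0,0],"roll": 0,"grip": 1},{"dp": [0,0,0],"roll": 0,"grip": 1},{"dp": [0,0,0],"roll": 0,"grip": 1}], "newtons": 15}}

```text
time_s: 6.6
ee_pos: [0.5212, -0.2688, 0.1477]
eef_rot: [-1.571, -0.0, -1.284]
force: [-1.0, 1.9, 1.3]
grip_width: 0.0275
```

Request:
{"api": "apply_moves", "payload": {"deltas": [{"dp": [0,0,0],"roll": 0,"grip": 1},{"dp": [0,0,0],"roll": 0,"grip": 1},{"dp": [0,0,0],"roll": 0,"grip": 1}]}}

```text
time_s: 6.98
ee_pos: [0.5212, -0.2686, 0.1476]
eef_rot: [-1.571, 0.0, -1.284]
force: [-0.7, 3.2, 3.3]
grip_width: 0.0239
```

Request:
{"api": "apply_moves", "payload": {"deltas": [{"dp": [0,-0.017,0],"roll": 0,"grip": 1},{"dp": [0,-0.017,0],"roll": 0,"grip": 1},{"dp": [0,0.0003,-0.01],"roll": 0,"grip": 1},{"dp": [0,0.0007,-0.011],"roll": 0,"grip": 1},{"dp": [0,0.0013,-0.0085],"roll": 0,"grip": 1},{"dp": [0,0.0018,-0.008],"roll": 0,"grip": 1},{"dp": [0,0.0024,-0.008],"roll": 0,"grip": 1},{"dp": [0,0.0027,-0.0077],"roll": 0,"grip": 1},{"dp": [0,0.0037,-0.0072],"roll": 0,"grip": 1},{"dp": [0,0.004,-0.0076],"roll": 0,"grip": 1}]}}

```text
time_s: 8.22
ee_pos: [0.4554, -0.2881, 0.1642]
eef_rot: [-1.571, 0.0, -1.284]
force: [0.1, 1.2, 0.9]
grip_width: 0.0236
```

Run:
```python
from h import *
o=ctrl.get_obs();print(o['time_s'],o['ee_pos'],o['force'],o['moment'],o['grip_width'])
c=cv2.resize(imaging.camera("scene")[160:300,320:470],None,fx=4,fy=4)
cv2.imwrite("pics/s4.png",c)
```

```text
8.225 [ 0.4553836  -0.28812093  0.1641976 ] [0.13578964 1.21105256 0.87521206] [ 0.26247828 -0.09492737  0.07457541] 0.02357238068087235
```

View pics/s4.png

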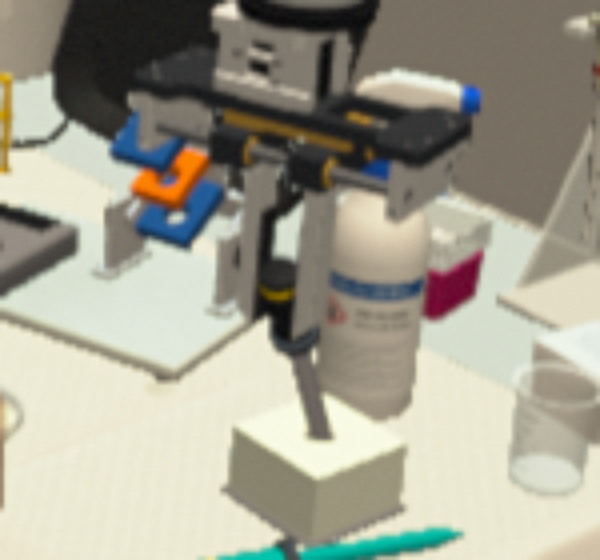

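The probe is leaning well. I'll firm up the grip, lift it clear and carry it to the pre-insert pose above the top ring.

Request:
{"api": "apply_moves", "payload": {"deltas": [{"dp": [0,0,0],"roll": 0,"grip": 1},{"dp": [0,-0.02,0],"roll": 0,"grip": 1},{"dp": [0,-0.04,0],"roll": 0,"grip": 1},{"dp": [0,-0.04,0],"roll": 0,"grip": 1},{"dp": [0,-0.037,0],"roll": 0,"grip": 1},{"dp": [-0.036,0,0.0197],"roll": 0,"grip": 1},{"dp": [-0.036,0,0.0197],"roll": 0,"grip": 1},{"dp": [-0.036,0,0.0197],"roll": 0,"grip": 1},{"dp": [-0.036,0,0.0197],"roll": 0,"grip": 1},{"dp": [-0.036,0,0.0197],"roll": 0,"grip": 1}], "newtons": 45}}

```text
time_s: 9.52
ee_pos: [0.4997, -0.0862, 0.3015]
eef_rot: [-1.571, -0.0, -1.284]
force: [0.5, 0.4, -1.3]
grip_width: 0.0237
```

Request:
{"api": "apply_moves", "payload": {"deltas": [{"dp": [-0.036,0,0.0197],"roll": 0,"grip": 1},{"dp": [0,0,0],"roll": 0,"grip": 1},{"dp": [0,0,0],"roll": 0,"grip": 1}]}}

```text
time_s: 9.9
ee_pos: [0.5082, -0.0477, 0.3014]
eef_rot: [-1.571, -0.0, -1.284]
force: [0.6, 0.1, -1.7]
grip_width: 0.0231
```

Run:
```python
from h import *
o=ctrl.get_obs();print(o['time_s'],o['ee_pos'],o['eef_rot'],o['force'],o['grip_width'])
c=cv2.resize(imaging.camera("scene")[120:240,310:430],None,fx=5,fy=5,interpolation=cv2.INTER_CUBIC)[:, :600]
cv2.imwrite("pics/s5.png",c);np.save("o5.npy",np.r_[o['ee_pos'],o['eef_rot']])
i=imaging.camera_info("wrist");cv2.imwrite("pics/w5.png",imaging.camera("wrist"))
np.savez("w5.npz",**{k:np.array(i[k]) for k in("K","world_from_camera")})
```

```text
9.9 [ 0.50815981 -0.04767618  0.30141129] [-1.57122706e+00 -2.18837313e-04 -1.28372874e+00] [ 0.58156447  0.14195433 -1.73793205] 0.023114718307331843
```

View pics/s5.png

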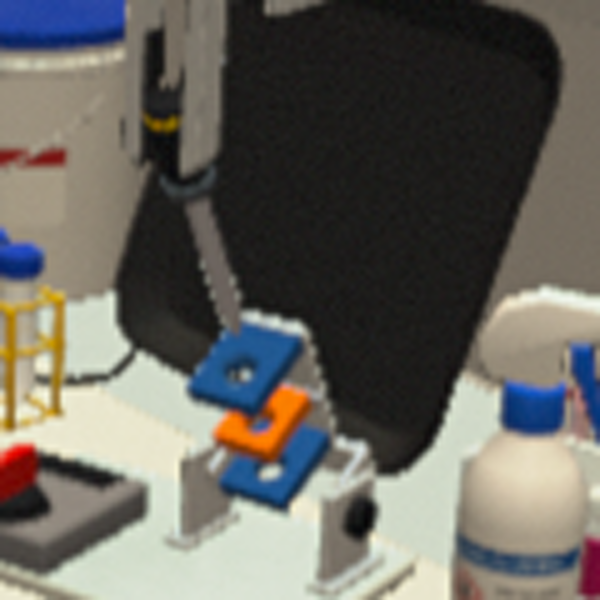

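Run:
```python
from h import *
from fit import frame
p=np.load("ring.npy");p[4]=.482;o,R=frame(p);S=imaging.camera_info("scene")
e=np.load("o5.npy");g=e[:3]+[0,0,.008]
f=lambda q:(np.array(q)-[310,120]+.4)*5
print("ring proj",f(proj(S,o)),"expected (241,374)?")
for th in(.40,.45,.482,.52,.56):
  for b in(0,):
    a=Rn.from_euler('z',e[5]+np.pi/2).as_matrix()@np.array([-np.sin(th),0,np.cos(th)])
    t=g-a*.1496;c=g-a*.0396
    print(th,"tip",f(proj(S,t)),"rod97",f(proj(S,t+a*.097)),"z18",f(proj(S,t+a*.018)),"tip in ring",R.T@(t-o))
    for d in(.018,.0,): pass
W=dict(np.load("w5.npz"))
for th in(.45,.482,.52):
    a=Rn.from_euler('z',e[5]+np.pi/2).as_matrix()@np.array([-np.sin(th),0,np.cos(th)])
    print("wrist tip",proj(W,g-a*.1496),"hole",proj(W,o))
cv2.imwrite("pics/w5c.png",np.hstack([cv2.resize(cv2.imread("pics/w5.png")[30:230,240:400],(640,800))[:600]]))
```

```text
ring proj [239.71996536 371.49436055] expected (241,374)?
0.4 tip [218.28513085 347.77228312] rod97 [186.46354966 209.0940933 ] z18 [212.60352519 323.01189224] tip in ring [-0.01130911 -0.00018607  0.03017883]
0.45 tip [225.40235216 339.14235783] rod97 [189.12399679 206.04962658] z18 [218.93432503 315.41340462] tip in ring [-0.00384214 -0.00022699  0.0297528 ]
0.482 tip [229.86846726 333.38636938] rod97 [190.79721819 204.00451563] z18 [222.90854775 310.33905686] tip in ring [ 0.00094417 -0.00025268  0.02967625]
0.52 tip [235.07665741 326.32398193] rod97 [192.75181594 201.48130216] z18 [227.54452941 304.10698097] tip in ring [ 0.00662752 -0.00028262  0.02978429]
0.56 tip [240.44173848 318.63309779] rod97 [194.7687281  198.71798075] z18 [232.32160656 297.31357974] tip in ring [ 0.01260098 -0.00031344  0.03013118]
wrist tip [316.05794761 121.30620188] hole [315.80656733 101.18997239]
wrist tip [316.03187113 116.42446488] hole [315.80656733 101.18997239]
wrist tip [315.99922448 110.59631551] hole [315.80656733 101.18997239]
```

View pics/w5c.png

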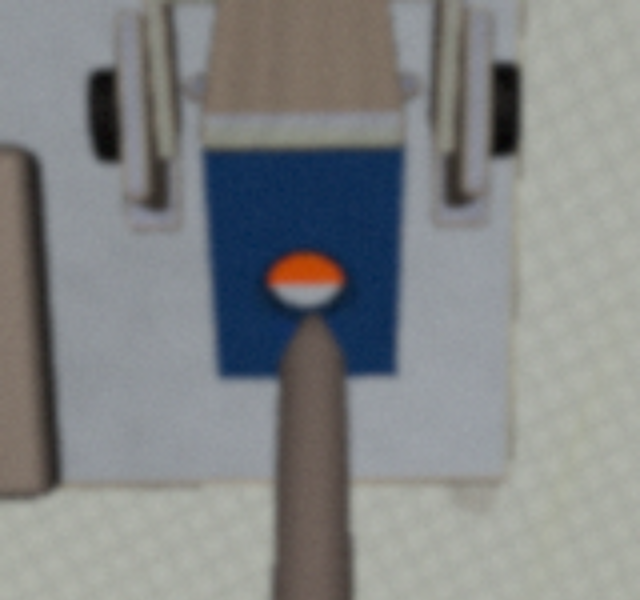

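```bash
cat > tip.py <<'E'
from h import *
from fit import frame
from scipy.optimize import least_squares
p=np.load("ring.npy");p[4]=.482;o,R=frame(p);S=imaging.camera_info("scene");W=dict(np.load("w5.npz"))
e=np.load("o5.npy");g=e[:3]+[0,0,.008];Z=Rn.from_euler('z',e[5]+np.pi/2).as_matrix()
s=lambda x,y:np.array([310+x/5-.4,120+y/5-.4]);w=lambda x,y:np.array([240+x/4-.4,30+y/4-.4])
def ax(q):
    a=Z@np.array([-np.sin(q[0]),q[1],np.cos(q[0])]);return a/np.linalg.norm(a)
def f(q):
    a=ax(q);t=g-a*(.1496+q[2])+Z@np.array([q[3],0,0])
    return np.r_[proj(W,t)-w(314,319),proj(S,t)-s(237,336),proj(S,t+a*.018)-s(231,317),proj(S,t+a*.097)-s(192,205),(q[1])/.01,q[2]/.004,q[3]/.002]
r=least_squares(f,[.5,0,0,0]);q=r.x;a=ax(q);t=g-a*(.1496+q[2])+Z@np.array([q[3],0,0])
print("lean,beta,slip,dx",q,"res",np.round(r.fun,2));print("tip in ring",R.T@(t-o),"axis in ring",R.T@a)
print("hole check wrist",proj(W,o),w(306,282))
E
python3 tip.py
```

```text
lean,beta,slip,dx [5.06120370e-01 9.01638188e-03 4.22538274e-03 4.93865054e-04] res [-0.49  0.26  0.09 -0.3  -0.21 -1.    0.65  0.63  0.9   1.06  0.25]
tip in ring [ 0.00508411 -0.00167387  0.02527684] axis in ring [-0.02406132  0.01192728  0.99963933]
hole check wrist [315.80656733 101.18997239] [316.1 100.1]
```

The tip fit says it is about 4 mm high in ring x and 1.7 mm off in ring y. I'll correct that and descend along the ring axis.

Request:
{"api": "apply_moves", "payload": {"deltas": [{"dp": [-0.0017,0,-0.004],"roll": 0,"grip": 1},{"dp": [0,0.0071,0.0037],"roll": 0,"grip": 1},{"dp": [0,0.0071,0.0037],"roll": 0,"grip": 1},{"dp": [0,0.0053,0.0028],"roll": 0,"grip": 1},{"dp": [0,0.0053,0.0028],"roll": 0,"grip": 1},{"dp": [0,0.0053,0.0028],"roll": 0,"grip": 1},{"dp": [0,0.0053,0.0028],"roll": 0,"grip": 1},{"dp": [0,0,0],"roll": 0,"grip": 1}], "newtons": 25}}

```text
time_s: 11.0
ee_pos: [0.5217, -0.0416, 0.2657]
eef_rot: [-1.571, 0.0, -1.284]
force: [0.4, 0.8, -1.3]
grip_width: 0.0235
```

Request:
{"api": "apply_moves", "payload": {"deltas": [{"dp": [0,0.0053,0.0028],"roll": 0,"grip": 1},{"dp": [0,0.0053,0.0028],"roll": 0,"grip": 1},{"dp": [0,0.0053,0.0028],"roll": 0,"grip": 1},{"dp": [0,0.0053,0.0028],"roll": 0,"grip": 1},{"dp": [0,0.0053,0.0028],"roll": 0,"grip": 1},{"dp": [0,0,0],"roll": 0,"grip": 1}]}}

```text
time_s: 11.75
ee_pos: [0.5352, -0.0375, 0.2391]
eef_rot: [-1.571, 0.0, -1.284]
force: [-1.4, -0.5, -2.3]
grip_width: 0.0237
```

Request:
{"api": "apply_moves", "payload": {"deltas": [{"dp": [0,0.0044,0.0023],"roll": 0,"grip": 1},{"dp": [0,0.0044,0.0023],"roll": 0,"grip": 1},{"dp": [0,0.0044,0.0023],"roll": 0,"grip": 1},{"dp": [0,0.0044,0.0023],"roll": 0,"grip": 1},{"dp": [0,0,0],"roll": 0,"grip": 1}]}}

```text
time_s: 12.38
ee_pos: [0.544, -0.0349, 0.2216]
eef_rot: [-1.571, 0.0, -1.284]
force: [0.3, 0.2, -2.0]
grip_width: 0.0234
```

Request:
{"api": "apply_moves", "payload": {"deltas": [{"dp": [0,0.0044,0.0023],"roll": 0,"grip": 1},{"dp": [0,0.0044,0.0023],"roll": 0,"grip": 1},{"dp": [0,0.0044,0.0023],"roll": 0,"grip": 1},{"dp": [0,0.0044,0.0023],"roll": 0,"grip": 1},{"dp": [0,0.0044,0.0023],"roll": 0,"grip": 1},{"dp": [0,0,0],"roll": 0,"grip": 1}]}}

```text
time_s: 13.12
ee_pos: [0.555, -0.0317, 0.1996]
eef_rot: [-1.571, 0.0, -1.284]
force: [-0.3, -0.3, -1.8]
grip_width: 0.0234
```

Request:
{"api": "apply_moves", "payload": {"deltas": [{"dp": [0,0.0044,0.0023],"roll": 0,"grip": 1},{"dp": [0,0.0044,0.0023],"roll": 0,"grip": 1},{"dp": [0,0.0035,0.0018],"roll": 0,"grip": 1},{"dp": [0,0,0],"roll": 0,"grip": 1}]}}

```text
time_s: 13.62
ee_pos: [0.5611, -0.0299, 0.1874]
eef_rot: [-1.571, 0.0, -1.284]
force: [-0.6, 0.3, -1.0]
grip_width: 0.0236
```

Request:
{"api": "apply_moves", "payload": {"deltas": [{"dp": [0,0.0018,0.0009],"roll": 0,"grip": 1},{"dp": [0,0.0018,0.0009],"roll": 0,"grip": 1},{"dp": [0,0.0018,0.0009],"roll": 0,"grip": 1},{"dp": [0,0,0],"roll": 0,"grip": 1}]}}

```text
time_s: 14.12
ee_pos: [0.5637, -0.0292, 0.1822]
eef_rot: [-1.571, 0.0, -1.284]
force: [-0.2, -0.2, -1.6]
grip_width: 0.0233
```

Request:
{"api": "apply_moves", "payload": {"deltas": [{"dp": [0,0.0018,0.0009],"roll": 0,"grip": 1},{"dp": [0,0.0018,0.0009],"roll": 0,"grip": 1},{"dp": [0,0,0],"roll": 0,"grip": 1}]}}

```text
time_s: 14.5
ee_pos: [0.5649, -0.0291, 0.1811]
eef_rot: [-1.571, -0.001, -1.284]
force: [-17.8, -1.4, 22.2]
grip_width: 0.0238
```

The force is about 28 N up along the ring axis, so the collar is on the ring. I'll relax slightly and verify.

Request:
{"api": "apply_moves", "payload": {"deltas": [{"dp": [0,-0.0016,-0.0009],"roll": 0,"grip": 1},{"dp": [0,0,0],"roll": 0,"grip": 1},{"dp": [0,0,0],"roll": 0,"grip": 1}]}}

```text
time_s: 14.88
ee_pos: [0.5646, -0.0291, 0.1811]
eef_rot: [-1.57, -0.0, -1.284]
force: [-6.4, -1.5, 9.0]
grip_width: 0.0235
```

Run:
```python
from h import *
o=ctrl.get_obs();print(o['time_s'],o['ee_pos'],o['force'],o['moment'],o['grip_width'])
c=cv2.resize(imaging.camera("scene")[150:230,320:400],None,fx=6,fy=6,interpolation=cv2.INTER_CUBIC)
d=cv2.resize(imaging.camera("wrist")[50:230,250:370],None,fx=2.6,fy=2.6,interpolation=cv2.INTER_CUBIC)
v=np.zeros((480,480+d.shape[1],3),np.uint8);v[:,:480]=c;v[:d.shape[0],480:]=d
cv2.imwrite("pics/s6.png",v)
```

```text
14.875 [ 0.56460703 -0.02909916  0.18106216] [-6.43073822 -1.48190663  8.99210888] [-0.09646946  1.11018279  0.04624059] 0.02349713104494912
```

View pics/s6.png

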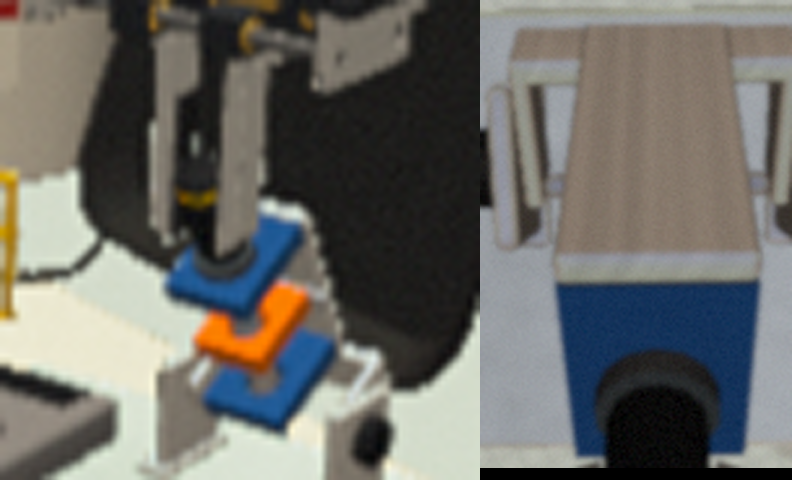

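The picture shows the rod through the top, orange and low rings with the collar flush on the top ring. I'll release, rise and turn toward the knob.

Request:
{"api": "apply_moves", "payload": {"deltas": [{"dp": [0,0,0],"roll": 0,"grip": 0.1},{"dp": [0,0,0],"roll": 0,"grip": 0.0},{"dp": [0,0,0],"roll": 0,"grip": 0.0},{"dp": [0,0,0],"roll": 0,"grip": 0.0},{"dp": [0,-0.02,0],"roll": 0,"grip": 0.0},{"dp": [0,-0.05,0],"roll": 0,"grip": -0.2},{"dp": [0,-0.05,0],"roll": 0,"grip": -0.2},{"dp": [-0.0428,0,-0.0061],"roll": 0,"grip": -0.2},{"dp": [-0.0428,0,-0.0061],"roll": 0,"grip": -0.2},{"dp": [-0.0428,0,-0.0061],"roll": 0,"grip": -0.2}]}}

```text
time_s: 16.23
ee_pos: [0.51, 0.0901, 0.3004]
eef_rot: [-1.571, 0.0, -1.284]
force: [1.0, 1.0, 0.1]
grip_width: 0.0562
```

Request:
{"api": "apply_moves", "payload": {"deltas": [{"dp": [0,0,0],"roll": -0.185,"grip": -0.2},{"dp": [0,0,0],"roll": -0.185,"grip": -0.2},{"dp": [0,0,0],"roll": -0.185,"grip": -0.2},{"dp": [0,0,0],"roll": -0.185,"grip": -0.2},{"dp": [0,0,0],"roll": -0.185,"grip": -0.2},{"dp": [0,0,0],"roll": -0.185,"grip": -0.2},{"dp": [0,0,0],"roll": -0.185,"grip": -0.2},{"dp": [0,0,0],"roll": -0.185,"grip": -0.2},{"dp": [0,0,0],"roll": -0.185,"grip": -0.2},{"dp": [0,0,0],"roll": -0.185,"grip": -0.2}]}}

```text
time_s: 17.48
ee_pos: [0.5107, 0.089, 0.3003]
eef_rot: [-1.571, 0.0, 0.572]
force: [-0.1, -0.5, -0.2]
grip_width: 0.0565
```

Request:
{"api": "apply_moves", "payload": {"deltas": [{"dp": [0,0,0],"roll": -0.185,"grip": -0.2},{"dp": [0,0,0],"roll": -0.185,"grip": -0.2},{"dp": [0,0,0],"roll": -0.185,"grip": -0.2},{"dp": [0,0,0],"roll": -0.185,"grip": -0.2},{"dp": [0,0,0],"roll": -0.185,"grip": -0.2},{"dp": [0,0,0],"roll": -0.185,"grip": -0.2},{"dp": [0,0,0],"roll": -0.185,"grip": -0.2},{"dp": [0,0,0],"roll": 0,"grip": -0.2},{"dp": [0,0,0],"roll": 0,"grip": -0.2}]}}

```text
time_s: 18.6
ee_pos: [0.5107, 0.089, 0.3004]
eef_rot: [-1.571, 0.0, 1.857]
force: [-0.6, 0.1, 0.7]
grip_width: 0.0561
```

Run:
```python
from h import *
o=ctrl.get_obs();print(o['time_s'],o['ee_pos'],o['eef_rot'],o['qpos'],o['grip_width'])
i=imaging.camera_info("wrist");im=imaging.camera("wrist");cv2.imwrite("pics/w7.png",im)
print("pred knob top",proj(i,[.5105,.0886,.081]),proj(i,[.5105,.0886,.078]))
b=im.astype(int);m=((b[...,2]>90)&(b[...,1]<70)&(b[...,0]<70)).astype(np.uint8)
n,l,s,c=cv2.connectedComponentsWithStats(m)
for k in range(1,n):
    if s[k,4]>60:
        print(s[k],c[k],onz(i,*c[k],.078))
        pts=np.argwhere(l==k)[:,::-1].astype(np.float32);print(cv2.minAreaRect(pts))
np.savez("w7.npz",**{k:np.array(i[k]) for k in("K","world_from_camera")})
sc=imaging.camera("scene");cv2.imwrite("pics/s7.png",sc)
```

```text
18.6 [0.5106918  0.08899123 0.30035801] [-1.57082534e+00  1.05698340e-05  1.85674743e+00] [ 1.01864106e-01  1.76972734e-01  1.47890818e+00 -5.09864023e-06
  1.48568129e+00 -1.75488289e+00] 0.05613856644338555
pred knob top [318.98153124 170.77972442] [318.97559147 170.28744707]
[313 152  12  35 322] [318.64596273 170.58074534] [0.51096256 0.08831708 0.078     ]
((318.5, 169.0), (34.0, 11.0), 90.0)
[217 212   8  40 193] [220.06217617 231.76165803] [ 0.62365986 -0.0108336   0.078     ]
((220.1046142578125, 231.61691284179688), (6.046232223510742, 39.0508918762207), 3.1798300743103027)
```

The knob lines up with the tool to within 1 mm. I'll descend, grip and twist.

Request:
{"api": "apply_moves", "payload": {"deltas": [{"dp": [0,0.05,0],"roll": 0,"grip": -0.2},{"dp": [0,0.05,0],"roll": 0,"grip": -0.2},{"dp": [0,0.05,0],"roll": 0,"grip": -0.2},{"dp": [0,0.05,0],"roll": 0,"grip": -0.2},{"dp": [0,0.02,0],"roll": 0,"grip": -0.2},{"dp": [0,0.009,0],"roll": 0,"grip": -0.2},{"dp": [0,0,0],"roll": 0,"grip": 1},{"dp": [0,0,0],"roll": 0,"grip": 1},{"dp": [0,0,0],"roll": 0,"grip": 1},{"dp": [0,0,0],"roll": 0,"grip": 1}], "newtons": 30}}

```text
time_s: 19.95
ee_pos: [0.5109, 0.089, 0.0718]
eef_rot: [-1.572, 0.0, 1.861]
force: [-0.5, 0.1, 1.3]
grip_width: 0.0195
```

Request:
{"api": "apply_moves", "payload": {"deltas": [{"dp": [0,0,0],"roll": 0,"grip": 1},{"dp": [0,0,0],"roll": 0,"grip": 1},{"dp": [0,0,0],"roll": 0,"grip": 1},{"dp": [0,0,0],"roll": 0,"grip": 1}]}}

```text
time_s: 20.45
ee_pos: [0.5107, 0.0896, 0.0717]
eef_rot: [-1.571, -0.001, 1.861]
force: [-0.1, 5.0, 2.9]
grip_width: 0.0128
```

Request:
{"api": "apply_moves", "payload": {"deltas": [{"dp": [0,0,0],"roll": 0.15,"grip": 1},{"dp": [0,0,0],"roll": 0.15,"grip": 1},{"dp": [0,0,0],"roll": 0.15,"grip": 1},{"dp": [0,0,0],"roll": 0.15,"grip": 1},{"dp": [0,0,0],"roll": 0.15,"grip": 1},{"dp": [0,0,0],"roll": 0.15,"grip": 1},{"dp": [0,0,0],"roll": 0.1,"grip": 1},{"dp": [0,0,0],"roll": 0.05,"grip": 1},{"dp": [0,0,0],"roll": 0,"grip": 1}]}}

```text
time_s: 21.58
ee_pos: [0.5102, 0.0876, 0.0716]
eef_rot: [-1.571, 0.003, 0.811]
force: [-6.0, -12.2, 6.9]
grip_width: 0.0129
```

Run:
```python
from h import *
o=ctrl.get_obs();print(o['time_s'],o['ee_pos'],o['eef_rot'],o['force'],o['moment'],o['grip_width'],o['qpos'][5])
```

```text
21.575 [0.51021264 0.08763138 0.07163952] [-1.57144038  0.00287665  0.81062515] [ -6.02344212 -12.1634546    6.93528156] [-2.42103474  1.33815486  0.25478405] 0.012862114172741346 -0.7085473604037809
```

Request:
{"api": "apply_moves", "payload": {"deltas": [{"dp": [0,0,0],"roll": 0.06,"grip": 1},{"dp": [0,0,0],"roll": 0,"grip": 1},{"dp": [0,0,0],"roll": 0,"grip": 1}]}}

```text
time_s: 21.95
ee_pos: [0.5102, 0.0876, 0.0716]
eef_rot: [-1.572, 0.003, 0.752]
force: [-5.7, -12.5, 8.2]
grip_width: 0.013
```

Run:
```python
from h import *
o=ctrl.get_obs();print(o['time_s'],o['eef_rot'],o['force'],o['moment'],o['grip_width'])
```

```text
21.95 [-1.57167237  0.00287884  0.75183292] [ -5.69754431 -12.45176505   8.21206397] [-2.38034239  1.28994265  0.59070389] 0.012985935130715585
```

The moment rose from 0.25 to 0.59 N m over the last 0.06 rad, so the knob is on its stop. I'll ease back with the knob to its rest angle, release and retreat.

Request:
{"api": "apply_moves", "payload": {"deltas": [{"dp": [0,0,0],"roll": -0.06,"grip": 1},{"dp": [0,0,0],"roll": -0.18,"grip": 1},{"dp": [0,0,0],"roll": -0.18,"grip": 1},{"dp": [0,0,0],"roll": -0.18,"grip": 1},{"dp": [0,0,0],"roll": -0.18,"grip": 1},{"dp": [0,0,0],"roll": -0.18,"grip": 1},{"dp": [0,0,0],"roll": -0.15,"grip": 1},{"dp": [0,0,0],"roll": 0,"grip": -0.2},{"dp": [0,0,0],"roll": 0,"grip": -0.2},{"dp": [0,0,0],"roll": 0,"grip": -0.2}]}}

```text
time_s: 23.2
ee_pos: [0.5107, 0.0889, 0.0713]
eef_rot: [-1.571, 0.0, 1.859]
force: [0.3, -0.4, -0.1]
grip_width: 0.0394
```

Request:
{"api": "apply_moves", "payload": {"deltas": [{"dp": [0,0,0],"roll": 0,"grip": -0.2},{"dp": [0,-0.02,0],"roll": 0,"grip": -0.2},{"dp": [0,-0.05,0],"roll": 0,"grip": -0.2},{"dp": [0,-0.05,0],"roll": 0,"grip": -0.2},{"dp": [0,-0.05,0],"roll": 0,"grip": -0.2},{"dp": [0,-0.06,0],"roll": 0,"grip": -0.2},{"dp": [0,0,0],"roll": 0,"grip": -0.2},{"dp": [0,0,0],"roll": 0,"grip": -0.2}]}}

```text
time_s: 24.2
ee_pos: [0.5104, 0.089, 0.3004]
eef_rot: [-1.57, -0.0, 1.861]
force: [0.1, 0.2, -0.2]
grip_width: 0.0561
```

Run:
```python
from h import *
o=ctrl.get_obs();print(o['time_s'],o['ee_pos'],o['eef_rot'],o['force'],o['grip_width'])
i=imaging.camera_info("wrist");im=imaging.camera("wrist")
b=im.astype(int);m=((b[...,2]>90)&(b[...,1]<70)&(b[...,0]<70)).astype(np.uint8)
n,l,s,c=cv2.connectedComponentsWithStats(m)
for k in range(1,n):
    if s[k,4]>60:
        print(s[k],c[k],cv2.minAreaRect(np.argwhere(l==k)[:,::-1].astype(np.float32)))
sc=imaging.camera("scene")
old=cv2.imread("pics/s7.png")
x=cv2.absdiff(sc,old)[150:240,325:400].max(2);print("stand-area px changed since release:",(x>40).sum())
v=np.hstack([cv2.resize(sc[150:310,270:470],None,fx=2,fy=2),cv2.resize(im,None,fx=.6,fy=.6)[:240].repeat(1,0) if 0 else cv2.resize(im,(400,320))])
cv2.imwrite("pics/f.png",v)
```

```text
24.2 [0.51044688 0.08897316 0.30039667] [-1.56975070e+00 -2.26552884e-04  1.86062009e+00] [ 0.12874124  0.15494087 -0.18183934] 0.05613723448805054
[313 152  12  36 313] [318.55271565 171.13099042] ((318.5, 169.5), (35.0, 11.0), 90.0)
[216 212   9  41 195] [219.78974359 232.33846154] ((219.84173583984375, 232.11163330078125), (5.989010334014893, 40.0477294921875), 3.4682295322418213)
stand-area px changed since release: 0
```

Run:
```python
from h import *
from fit import frame
p=np.load("ring.npy");p[4]=.482;o,R=frame(p);S=imaging.camera_info("scene")
im=cv2.imread("pics/s7.png").astype(int)
m=(im[...,2]>110)&(im[...,1]>85)&(im[...,0]<70);m[:150]=0;m[215:]=0;m[:,:335]=0;m[:,:]&=(np.arange(640)<380)
m&=(im[...,1]>.7*im[...,2])
ys,xs=np.nonzero(m);print("yellow",len(xs),xs.mean(),ys.mean())
for z in(.035,.045,.055):print(z,proj(S,o+R@[0,0,z]))
ctrl.hand_in()
```

```text
yellow 6 354.0 183.16666666666666
0.035 [354.9184285  185.13409069]
0.045 [354.15113304 182.57266942]
0.055 [353.37600874 179.98511352]
the job is handed in; nothing more can be done
```

The job is handed in at about 24 s of the 54 s allowed. The probe is seated in the stand and the knob has been run to its stop and returned, but I have no verdict back.

**What I did:** I gripped the probe in the park block and tilted it in the jaws against the hole rim to match the roughly 28° lean of the cradle. I then slid it down the ring axis while holding it until the collar met the top ring. After releasing it, I turned the red knob clockwise about 1.05 rad and pushed another 0.06 rad against the stop. I brought the knob back to rest still in the jaws, then opened and lifted away.

**Last checks:**
- **Seating:** the picture showed the rod through all three rings and the collar flush, with a contact force of about 28 N along the axis. After release, the yellow band sat where a seated probe should put it, though only 6 pixels were found. The stand area of the image did not change after that.
- **Knob:** the moment rose from 0.25 to 0.59 N m over that last 0.06 rad. Afterwards the knob lined up with its rest direction again.
- **Robot:** it was clear of everything, with force readings near 0.

**What disagreed or was not checked:**
- **Tip position:** before insertion the tip measured about 4 to 5 mm off the ring axis, which I corrected.
- **Lean estimates:** they spread from 0.478 to 0.495 rad; I descended at about 0.48.
- **Turquoise decoy:** it fell over by itself early on. I never touched it.
- **Bystanders:** I made no numeric check on them at the end. The last picture was refused because the viewing limit was reached.

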